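Rock a pendulum angle gauge on a half-round billet to its preset slope

ROBOT

A 6-joint arm with a two-finger parallel gripper is mounted at the origin on the work surface. World frame = base frame: x ahead of the robot, y to its left, z up, the work surface at z = 0. Lengths are in m, angles in rad, forces in N, time in s.
With the tool pointing down it reaches from about 0.275 to 0.975 m from the base axis. Payload 8.4 kg.
Tool frame: the origin (TCP) lies at the very end of the fingers, on their centre line; the grasp point (between the pads) lies 19 mm behind it; x points along the fingers, y is the direction in which the jaws open and shut, and the axes are right-handed (so a half turn about x gives the same grasp; the last joint's range is limited). The gripper opens to 92 mm and grips with 3 to 60 N. Pads are 20 mm wide; open, the fingers measure 128 mm over their backs; the gripper's body (75 mm by 189 mm) begins 69 mm behind the grasp point.
Start: joints at [1.328, 0.353, 1.633, -0, 1.155, -0.002], TCP at [0.149, 0.607, 0.215] pointing down, gripper open.
Joint ranges: [-2.63, 2.63], [-0.92, 2.1], [0.06, 2.66], [-1.3, 4.44], [0, 2.69], [-3.02, 3.02]. Speed limits (rad/s): [2.22, 2.22, 2.79, 3.14, 3.14, 3.14].

INTERFACE

Orientations are given as a 3x3 rotation matrix whose columns are the frame's x, y, z axes.
In Python, from station import monitor, optics, order gives the robot as it stands.
- The arm moves only by the shell command python3 -m handwheel 'ROWS' [FORCE]. ROWS is JSON, a list of rows, each a list of 3 entries, a list of its own where there are three numbers: the turn, a rotation vector about the tool's x, y, z in rad, then the shift along the tool's x, y, z in cm, then the finger opening in cm, from 0 to 9.19. In form: [[[rx, ry, rz], [tx, ty, tz], gripper], ...]. A call has 1 to 5 rows; each row shifts and turns the commanded pose from where the row before left it, along the tool's axes as they then stand; what a row does not reach is not made up. A row lasts 1/12 s, in which the tool goes at most 41.7 mm and 7.16 degrees, less where a joint would pass 70% of its speed; a pose out of reach is approached as far as the arm can. A call is refused whole if a number of a shift passes 4.17 or a number of a turn 0.125, either way. A call with a gripper value outside its range is refused whole. The fingers move at their own pace and stop on an object; FORCE is the grip in N (left out, the last holds). Time passes only in rows, so rows that do not move let the fingers close. It gives the time, the measured TCP pose, the force and the opening at its end, in the units of the state.
- monitor.get_obs(): the state, without advancing time (a new reading comes with each control period).
- optics.get_image(name): name is "scene" or "top" or "wrist"; returns the picture (480x640x3 uint8, red, green, blue); there is no depth.
- optics.camera_info(name): a dict with "K" (3x3 intrinsics, pixels), "camera_from_world" (4x4, takes a point from world to camera coordinates). Camera axes: x right, y down, z forward; pixel columns grow to the right and rows downward; lengths in m; the calibration is good to about 2 mm. A picture is of the moment at which its call begins: read the wrist's pose just before it. camera_info takes no time and is no camera call; for the wrist camera it gives the pose at the moment of the call.
- order.job_done(): hands the job in, once; it reports no verdict.
The state is a dict: "clock": time; "joints": joint angles; "joint_vel": joint speeds; "joint_torque": joint torques, N m; "tcp_pos": TCP position; "tcp_rot": TCP orientation; "wrist_force": force on the tool from outside, world axes, zero at the start; "torque": the same for the moment, N m; "opening": finger opening in m.
Only numpy, scipy, OpenCV 4.12 (cv2) and the standard library are available. Lean on these libraries where they do the work, as an engineer would, in place of code of your own. Each camera call takes 0.05 s, during which the arm holds its last target.

TASK

Find the preset slope on the half-round billet in the sprung cradle. Pick the pendulum angle gauge up by its handle and set its foot level and square across the billet's crown; then rock it sideways over the curve until the hanging pointer comes to rest between the two prongs of the brass fork. Press only lightly, because the wood dents, leave the fork and the other things on the bench alone, and finish while still holding the gauge there: touching the billet, pointer steady between the prongs.

Things in the scene. Friction and masses are not known exactly. Their poses are not given: they have to be found in the camera images.
- gauge_grip (a point): centre of the gauge's handle, an upright wooden block 30 mm wide in y, 24 mm in x, 46 mm tall (135 to 181 mm above the gauge's underside). This point is 158 mm above the underside and 4 mm behind (-x of) the middle of the foot. Axes: x out of the dial (at the start roughly away from the robot), z up the gauge. The gauge is loose, stands upright and, pointer included, weighs about 0.35 to 0.55 kg
- gauge_foot (a point): middle of the underside of the gauge's flat foot, 140 mm wide (y), 50 mm deep (x), 12 mm thick; axes as gauge_grip. A board 124 mm wide, up to 135 mm high, stands on it, its white dial facing the gauge's own +x. Turning the gauge by t about its own +x axis leans its top towards its own -y
- pointer (a joint): angle (rad) of the free-swinging dark steel pendulum pointer on the dial, 4 mm wide, 82 mm long, pivot 120 mm above the underside. It hangs plumb, swings at about 2 Hz and settles in about 2 s. 0 = along the middle of the gauge. A gauge leaned steadily by t about its own +x (top towards its -y) reads +t
- fork (a joint): angle (rad) at which the brass fork (two prongs, 16 mm clear gap) is set on the dial; same pivot, zero and sense as the pointer, which is midway between the prongs when the values are equal. 0.20 to 0.34 at the start; stiff, not to be touched. The pointer tip is wholly between the prongs within 6 mm (0.075 rad) of the middle
- pointer_tip (a point): point on the pointer 80 mm from its pivot, near its tip
- fork_gap (a point): point midway between the fork's prongs, 80 mm from the pivot, in the plane in which the pointer swings
- crown (a point): middle of the top line of the pale half-round billet, 95 mm above the bench when not pressed; it sinks with the billet. The billet is a cylinder of 50 mm radius, 90 mm long, axis level along this point's x. Its upper half shows above a dark cradle, 130 mm in y, 114 mm in x, 45 mm high, fixed to the bench. x: the way the cradle faces (roughly away from the robot), z up
- billet (a joint): how far (m) the sprung billet is pressed down, 0 to 0.020. It begins to sink at about 2 N and takes 0.5 N more per mm (about 12 N when fully down, where it stops hard)
- varnish: amber jar with black lid, 44 mm across, 75 mm tall, standing; bystander. Origin under its centre
- brush: brush lying on the bench, 170 mm long along its x; bystander
- tuning_peg: small dark turned peg standing on the bench, 22 mm across, 60 mm tall; bystander. Origin under its centre
- wedge_block: pale wood offcut 50 x 35 x 30 mm; bystander. Origin under its centre
Mind the look-alikes: they are no part of the job. What is shaped like the part that bears gauge_grip but green or purple is not meant.

How it is judged:
By the outcome, as a careful person would: the job done as asked, in the order asked, and still so for the second after the job is handed in, while the arm keeps its last pose, push and grip.
It also fails if it takes over 51 s, if anything falls off the work surface, if the arm or the gripper's body presses on something with over 40 N, if the wrist force passes 120 N, or if a joint passes its speed limit or range.

## Working session

There is one attempt and no reset: what is moved stays moved. The work goes in short steps, Python scripts to look and compute and a shell command to move; the robot and the scene stay as the last step left them, time stands still between calls to the robot, and variables do not carry over. Pictures are saved under pics/ and viewed, and the job is handed in when it is done.

```bash
ls; mkdir -p pics
python3 - <<'E'
from station import monitor, optics, order
import cv2
o=monitor.get_obs()
print({k:(o[k]) for k in o})
for n in ["scene","top"]:
    im=optics.get_image(n); cv2.imwrite(f"pics/{n}0.png",im[:,:,::-1])
    i=optics.camera_info(n); print(n,i["K"],i["camera_from_world"])
E
```

```text
pics
{'clock': 0.0, 'joints': array([ 1.32761071e+00,  3.53633447e-01,  1.63407917e+00, -1.26242204e-05,
        1.15517013e+00, -2.39785513e-03]), 'joint_vel': array([-0.00101782,  0.00225265, -0.00023872, -0.00164124, -0.00062441,
        0.00126026]), 'joint_torque': array([-5.49964607e-04, -5.93834531e+01, -3.34214401e+01,  6.98010740e-02,
        2.32756668e-02, -1.29594673e-04]), 'tcp_pos': array([0.14893579, 0.6065279 , 0.21389638]), 'tcp_rot': array([[-2.99439453e-04,  2.38462581e-01,  9.71151640e-01],
       [-1.25491487e-03,  9.71150829e-01, -2.38462769e-01],
       [-9.99999168e-01, -1.29011780e-03,  8.44936673e-06]]), 'wrist_force': array([ 0.42932515, -0.63850417,  0.70594441]), 'torque': array([ 0.02229865, -0.01659134, -0.00128177]), 'opening': 0.09223676009288585}
scene [[576.48019614   0.         326.86742257]
 [  0.         576.48019614 238.31876373]
 [  0.           0.           1.        ]] [[ 0.54587739  0.83783608 -0.00696969 -0.22598249]
 [ 0.50665018 -0.33670146 -0.79368616 -0.13459284]
 [-0.6673256   0.42972414 -0.60828752  1.6223232 ]
 [ 0.          0.          0.          1.        ]]
top [[557.64222321   0.         319.51705992]
 [  0.         557.64222321 249.28705805]
 [  0.           0.           1.        ]] [[-0.0460931  -0.99893599 -0.00152189  0.00961716]
 [-0.97827268  0.04544783 -0.20227966  0.49060082]
 [ 0.2021336  -0.00783487 -0.97932662  1.22031269]
 [ 0.          0.          0.          1.        ]]
```

View pics/scene0.png

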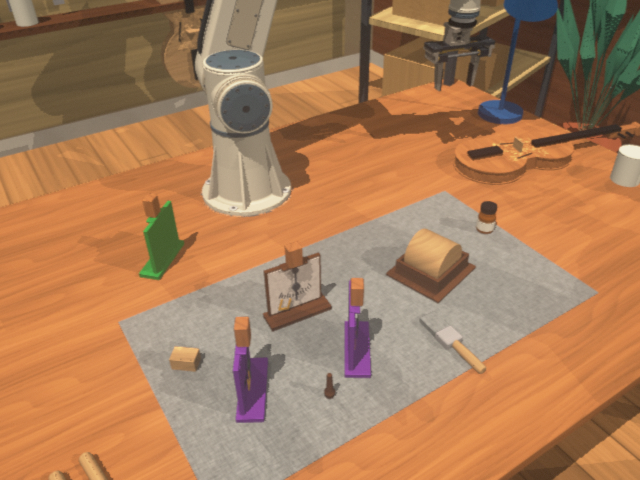

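View pics/top0.png

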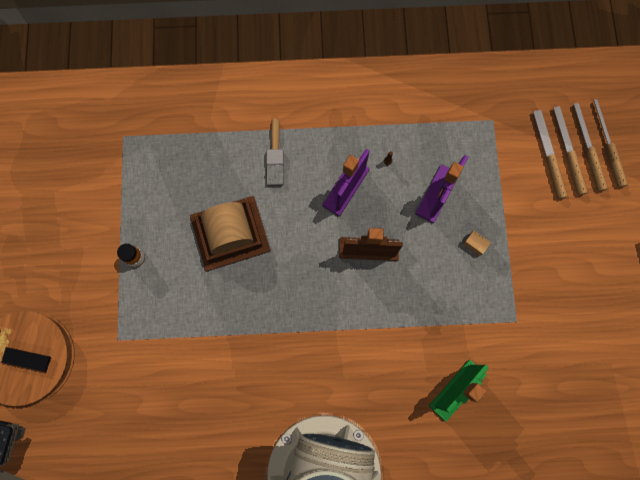

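```bash
cat > h.py <<'E'
import numpy as np, cv2
from station import monitor, optics, order
def cam(n): i=optics.camera_info(n); return np.array(i["K"]),np.array(i["camera_from_world"])
def ray(n,uv,c=None):
    K,T=c or cam(n); d=T[:3,:3].T@np.linalg.inv(K)@np.array([uv[0],uv[1],1.]); o=-T[:3,:3].T@T[:3,3]; return o,d/np.linalg.norm(d)
def onz(n,uv,z,c=None):
    o,d=ray(n,uv,c); return o+d*(z-o[2])/d[2]
def proj(n,p,c=None):
    K,T=c or cam(n); q=K@(T[:3,:3]@np.asarray(p,float)+T[:3,3]); return q[:2]/q[2]
def tri(rays):
    A=sum(np.eye(3)-np.outer(d,d) for o,d in rays); b=sum((np.eye(3)-np.outer(d,d))@o for o,d in rays); return np.linalg.solve(A,b)
def crop(f,out,x0,y0,x1,y1,s):
    im=cv2.imread(f)[y0:y1,x0:x1]; cv2.imwrite(out,cv2.resize(im,None,fx=s,fy=s,interpolation=cv2.INTER_CUBIC))
E
python3 - <<'E'
from h import *
crop("pics/top0.png","pics/c1.png",320,200,420,275,8)
crop("pics/scene0.png","pics/c2.png",255,235,345,335,6)
crop("pics/top0.png","pics/c3.png",180,185,280,275,7)
E
```

```text
(no output)
```

View pics/c1.png

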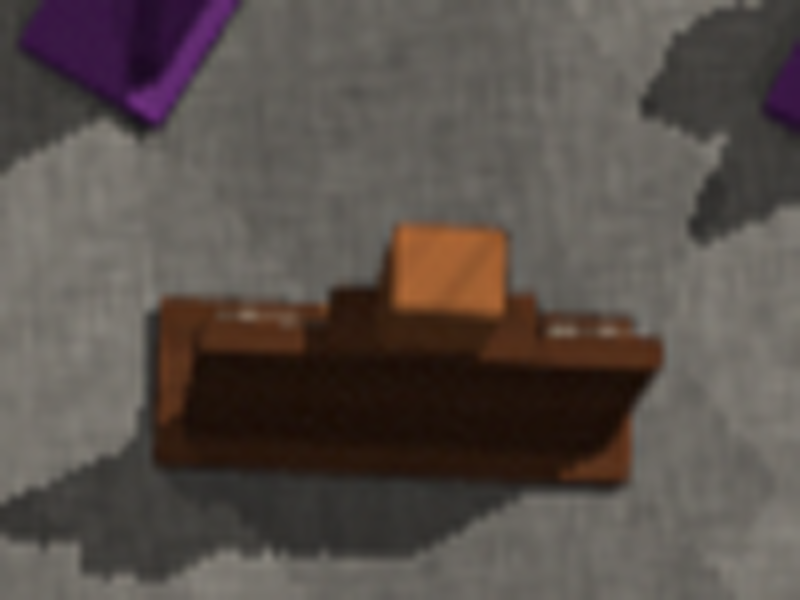

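View pics/c2.png

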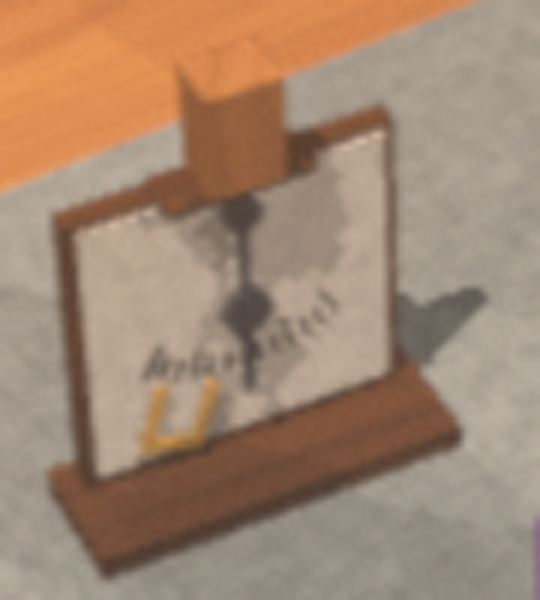

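View pics/c3.png

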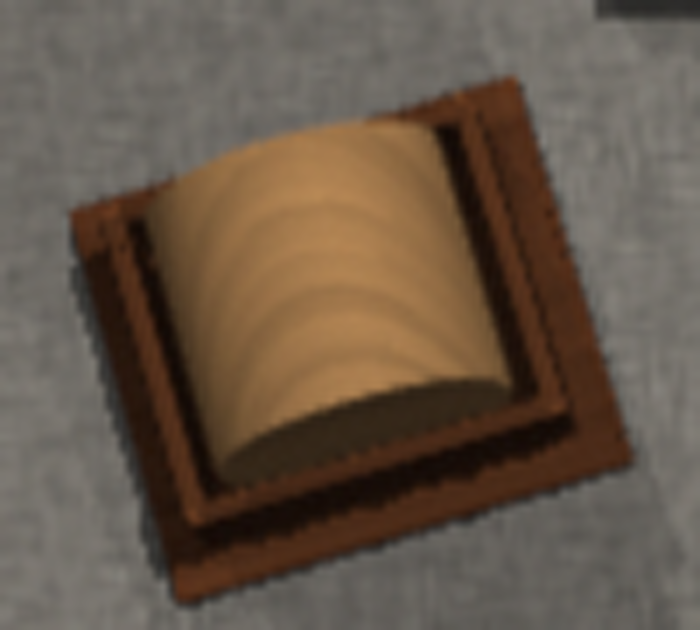

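```bash
python3 - <<'E'
from h import *
np.set_printoptions(precision=4,suppress=True)
c=cam("top"); print("top cam", ray("top",(320,240),c)[0], "scene cam", ray("scene",(320,240))[0])
def cr(p,o,s): return [( (a+.5)/s-.5+o[0],(b+.5)/s-.5+o[1]) for a,b in p]
H=cr([(398,225),(507,232),(503,318),(390,310)],(320,200),8)
P=np.array([onz("top",u,.181,c) for u in H]); print("handle top",P, "ctr",P.mean(0), "edges",[np.linalg.norm(P[i]-P[i-1]) for i in range(4)])
F=cr([(165,297),(157,465),(628,482)],(320,200),8)
for z in (0,.012):
    P=np.array([onz("top",u,z,c) for u in F]); print("foot",z,P,[np.linalg.norm(P[i]-P[i+1]) for i in range(2)]); e=P[1]-P[2]; print("yaw",np.arctan2(-e[0],e[1]), "ctr",(P[0]+P[2])/2)
C=cr([(75,213),(515,78),(632,462),(182,603)],(180,185),7)
for z in (0,.02,.045):
    P=np.array([onz("top",u,z,c) for u in C]); print("cradle",z,P,P.mean(0),[np.linalg.norm(P[i]-P[i-1]) for i in range(4)])
    for e in (P[0]-P[1],P[3]-P[2]): print(np.arctan2(-e[0],e[1]))
    for e in (P[1]-P[2],P[0]-P[3]): print(np.arctan2(e[1],e[0]))
E
python3 - <<'E'
from h import *
crop("pics/scene0.png","pics/c4.png",375,215,485,305,7)
E
```

```text
top cam [ 0.2337 -0.0031  1.2943] scene cam [ 1.2742 -0.5531  0.8784]
handle top [[ 0.504  -0.1163  0.181 ]
 [ 0.5009 -0.1442  0.181 ]
 [ 0.4784 -0.1416  0.181 ]
 [ 0.4818 -0.1129  0.181 ]] ctr [ 0.4913 -0.1287  0.181 ] edges [np.float64(0.02251710373817948), np.float64(0.028011130724347966), np.float64(0.022682889142734693), np.float64(0.028933528286716137)]
foot 0 [[ 0.5292 -0.0641  0.    ]
 [ 0.4785 -0.059   0.    ]
 [ 0.4669 -0.1975  0.    ]] [np.float64(0.050972545925264276), np.float64(0.1390181525657868)]
yaw -0.08313565817572534 ctr [ 0.4981 -0.1308  0.    ]
foot 0.012 [[ 0.5264 -0.0635  0.012 ]
 [ 0.4762 -0.0585  0.012 ]
 [ 0.4648 -0.1957  0.012 ]] [np.float64(0.0504999718391457), np.float64(0.137729294510727)]
yaw -0.08313565817572514 ctr [ 0.4956 -0.1296  0.012 ]
cradle 0 [[0.5993 0.2926 0.    ]
 [0.6405 0.1408 0.    ]
 [0.5032 0.1042 0.    ]
 [0.4619 0.2566 0.    ]] [0.5512 0.1986 0.    ] [np.float64(0.14200799905310613), np.float64(0.1573712861489828), np.float64(0.14204623272507794), np.float64(0.15793081800219194)]
0.26503078071969555
0.2647655361448648
0.26046770218959814
0.25652628287925283
cradle 0.02 [[0.5936 0.2881 0.02  ]
 [0.6342 0.1385 0.02  ]
 [0.4991 0.1025 0.02  ]
 [0.4584 0.2526 0.02  ]] [0.5463 0.1954 0.02  ] [np.float64(0.1398137034391345), np.float64(0.1549395983196751), np.float64(0.13985134632763455), np.float64(0.15549048433392051)]
0.2650307807196961
0.26476553614486475
0.2604677021895979
0.25652628287925267
cradle 0.045 [[0.5866 0.2824 0.045 ]
 [0.6263 0.1358 0.045 ]
 [0.4939 0.1005 0.045 ]
 [0.454  0.2476 0.045 ]] [0.5402 0.1915 0.045 ] [np.float64(0.13707083392167008), np.float64(0.1518999885330405), np.float64(0.1371077383308303), np.float64(0.15244006724858128)]
0.2650307807196959
0.2647655361448646
0.2604677021895979
0.2565262828792526
```

View pics/c4.png

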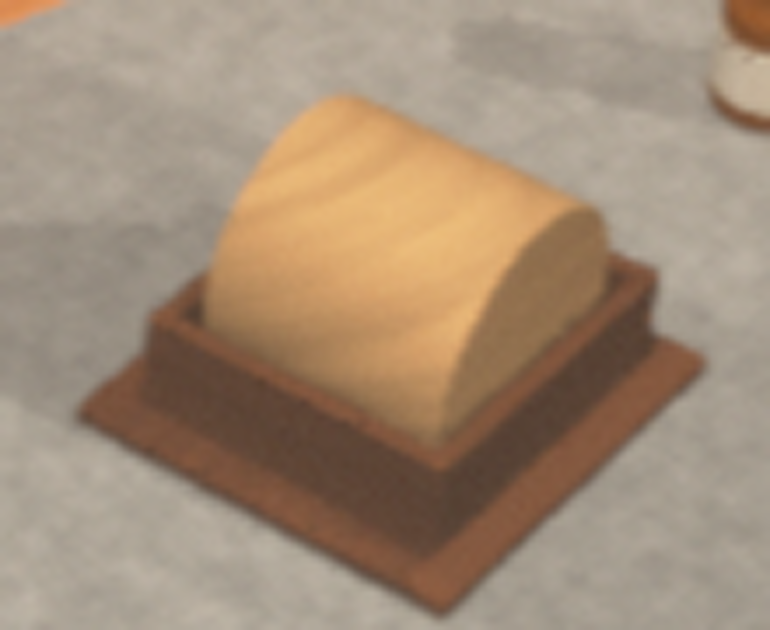

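Run:
```python
from h import *
np.set_printoptions(precision=4,suppress=True)
def cr(p,o,s): return [( (a+.5)/s-.5+o[0],(b+.5)/s-.5+o[1]) for a,b in p]
c=cam("top"); s=cam("scene")
C=cr([(112,213),(467,98),(570,410),(200,522)],(180,185),7)
P=np.array([onz("top",u,.045,c) for u in C]); print("rim",P,P.mean(0),[np.linalg.norm(P[i]-P[i-1]) for i in range(4)])
C=cr([(150,318),(440,468),(655,270)],(375,215),7)
P=np.array([onz("scene",u,.045,s) for u in C]); print("rim scene",P,(P[0]+P[2])/2,[np.linalg.norm(P[i]-P[i-1]) for i in range(3)])
C=cr([(80,412),(440,614),(705,362)],(375,215),7)
P=np.array([onz("scene",u,.003,s) for u in C]); print("flange scene",P,(P[0]+P[2])/2,[np.linalg.norm(P[i]-P[i-1]) for i in range(3)])
# gauge foot from scene: front bottom corners, 
C=cr([(108,575),(460,440),(52,480)],(255,235),6)
P=np.array([onz("scene",u,0,s) for u in C]);print("foot scene front corners z0",P,np.linalg.norm(P[0]-P[1]))
C=cr([(50,472),(105,562),(460,432)],(255,235),6)
P=np.array([onz("scene",u,.012,s) for u in C]);print("foot z12",P,(P[0]+P[2])/2,np.arctan2(-(P[2]-P[1])[0],(P[2]-P[1])[1]),[np.linalg.norm(P[i]-P[i+1]) for i in range(2)])
C=cr([(180,68),(213,103),(285,78),(250,40)],(255,235),6)
P=np.array([onz("scene",u,.181,s) for u in C]);print("handle scene",P,P.mean(0))
yaw=-.085; f=np.array([.497,-.130,0]); ax=np.array([np.cos(yaw),np.sin(yaw),0]); ay=np.array([-np.sin(yaw),np.cos(yaw),0])
pts=dict(pivot=(241,212),tip=(249,388),f1=(155,388),f2=(213,380),fb1=(150,445),fb2=(204,438))
for d in (.002,.008,.014):
  print(d)
  q={}
  for k,u in pts.items():
    o,r=ray("scene",cr([u],(255,235),6)[0],s); t=(f+d*ax-o)@ax/(r@ax); p=o+t*r-f; q[k]=np.array([p@ay,p[2]])
  for k in q: v=q[k]-q["pivot"]; print(k,q[k], "ang",np.arctan2(-v[0],-v[1]),np.linalg.norm(v))
```

```text
rim [[0.586  0.2701 0.045 ]
 [0.6201 0.1519 0.045 ]
 [0.5122 0.1203 0.045 ]
 [0.4804 0.2416 0.045 ]] [0.5497 0.196  0.045 ] [np.float64(0.10932212018104945), np.float64(0.1230605875466453), np.float64(0.11249971612180054), np.float64(0.1254191098861957)]
rim scene [[0.514  0.1219 0.045 ]
 [0.6204 0.1511 0.045 ]
 [0.586  0.275  0.045 ]] [0.55   0.1985 0.045 ] [np.float64(0.16918150769650708), np.float64(0.11034855054433831), np.float64(0.12863311095482535)]
flange scene [[0.5011 0.1063 0.003 ]
 [0.6387 0.1408 0.003 ]
 [0.5963 0.296  0.003 ]] [0.5487 0.2012 0.003 ] [np.float64(0.21223777357321333), np.float64(0.14189677367048043), np.float64(0.16088173974985714)]
foot scene front corners z0 [[ 0.5113 -0.1978  0.    ]
 [ 0.5232 -0.0598  0.    ]
 [ 0.4598 -0.1922  0.    ]] 0.13853940798468975
foot z12 [[ 0.467  -0.1959  0.012 ]
 [ 0.5159 -0.2006  0.012 ]
 [ 0.53   -0.0643  0.012 ]] [ 0.4985 -0.1301  0.012 ] -0.1037257702742533 [np.float64(0.049038452507542026), np.float64(0.13704558785115242)]
handle scene [[ 0.4837 -0.1427  0.181 ]
 [ 0.5054 -0.1429  0.181 ]
 [ 0.5072 -0.1169  0.181 ]
 
[... 502 characters left out ...]
043  0.0504] ang 0.006874958015075136 0.07987871626961474
f1 [-0.039   0.0662] ang 0.5033009618003231 0.07315076748938683
f2 [-0.0175  0.0602] ang 0.19472416179353916 0.07142936921340766
fb1 [-0.0424  0.0409] ang 0.4088643309762843 0.09739668952078966
fb2 [-0.0223  0.0348] ang 0.19197871921697302 0.09725126877528384
0.014
pivot [-0.0063  0.1358] ang -3.141592653589793 0.0
tip [-0.0069  0.0566] ang 0.006874958015074754 0.07928133232076386
f1 [-0.0414  0.0722] ang 0.5033009618003235 0.07260369942939461
f2 [-0.0201  0.0663] ang 0.19472416179354038 0.07089517486681086
fb1 [-0.0448  0.0471] ang 0.4088643309762855 0.09666829500334945
fb2 [-0.0248  0.0411] ang 0.19197871921697401 0.0965239618068586
```

```bash
python3 -m handwheel '[[[0,0,0],[-0.4,-1.4,1.15],7],[[0,0,0],[-0.4,-2.9,2.32],7],[[0,0,0],[-0.4,-2.9,2.32],7],[[0,0,0],[-0.4,-2.9,2.32],7],[[0,0,0],[-0.4,-2.9,2.32],7]]' 30
python3 -m handwheel '[[[0,0,0],[0,-2.9,2.32],7],[[0,0,0],[0,-2.9,2.32],7],[[0,0,0],[0,-2.9,2.32],7],[[0,0,0],[0,-2.9,2.32],7],[[0,0,0],[0,-2.9,2.32],7]]'
python3 -m handwheel '[[[0,0,0],[0,-2.9,2.32],7],[[0,0,0],[0,-2.9,2.32],7],[[0,0,0],[0,-2.9,2.32],7],[[0,0,0],[0,-2.9,2.32],7],[[0,0,0],[0,-2.9,2.32],7]]'
python3 -m handwheel '[[[0,0,0],[0,-2.9,2.32],7],[[0,0,0],[0,-2.9,2.32],7],[[0,0,0],[0,-2.9,2.32],7],[[0,0,0],[0,-2.9,2.32],7],[[-0.1,0,0],[0,0,0],7]]'
```

```text
clock: 0.52
tcp_pos: [0.2195, 0.4541, 0.2343]
tcp_rot: [[-0.0, 0.238, 0.971], [-0.001, 0.971, -0.238], [-1.0, -0.001, -0.0]]
wrist_force: [0.7, 0.9, 0.3]
opening: 0.0697
clock: 0.93
tcp_pos: [0.2976, 0.2856, 0.2345]
tcp_rot: [[0.0, 0.238, 0.971], [-0.0, 0.971, -0.238], [-1.0, -0.0, 0.0]]
wrist_force: [1.6, 0.3, 0.9]
opening: 0.0699
clock: 1.35
tcp_pos: [0.3756, 0.1171, 0.2346]
tcp_rot: [[0.0, 0.238, 0.971], [0.0, 0.971, -0.238], [-1.0, 0.0, 0.0]]
wrist_force: [0.8, 1.8, 0.2]
opening: 0.0702
clock: 1.77
tcp_pos: [0.4402, -0.0207, 0.2347]
tcp_rot: [[0.002, 0.145, 0.989], [-0.002, 0.989, -0.145], [-1.0, -0.002, 0.002]]
wrist_force: [-0.1, 1.4, 0.5]
opening: 0.0698
```

```bash
python3 -m handwheel '[[[-0.05,0,0],[0,-2.6,1.57],7],[[0,0,0],[0,-2.6,1.57],7],[[0,0,0],[0,-2.6,1.57],7],[[0,0,0],[0,-2.56,1.57],7],[[0,0,0],[0,0,0],7]]'
python3 - <<'E'
from h import *
im=optics.get_image("wrist"); cv2.imwrite("pics/w1.png",im[:,:,::-1])
i=optics.camera_info("wrist"); print(i); print(monitor.get_obs()["tcp_pos"])
E
```

```text
clock: 2.18
tcp_pos: [0.4917, -0.1292, 0.2345]
tcp_rot: [[0.001, 0.093, 0.996], [-0.002, 0.996, -0.093], [-1.0, -0.001, 0.001]]
wrist_force: [-1.3, 0.3, 0.7]
opening: 0.0698
{'K': array([[414.45417542,   0.        , 311.50209718],
       [  0.        , 414.45417542, 235.25192999],
       [  0.        ,   0.        ,   1.        ]]), 'camera_from_world': array([[ 9.32417956e-02,  9.95643486e-01,  1.30771241e-04,
         8.04624466e-02],
       [ 9.53606368e-01, -8.93427891e-02,  2.87493931e-01,
        -5.17035828e-01],
       [ 2.86253143e-01, -2.66817460e-02, -9.57782451e-01,
         2.66265185e-01],
       [ 0.00000000e+00,  0.00000000e+00,  0.00000000e+00,
         1.00000000e+00]])}
[ 0.49026394 -0.12720339  0.2341678 ]
```

View pics/w1.png

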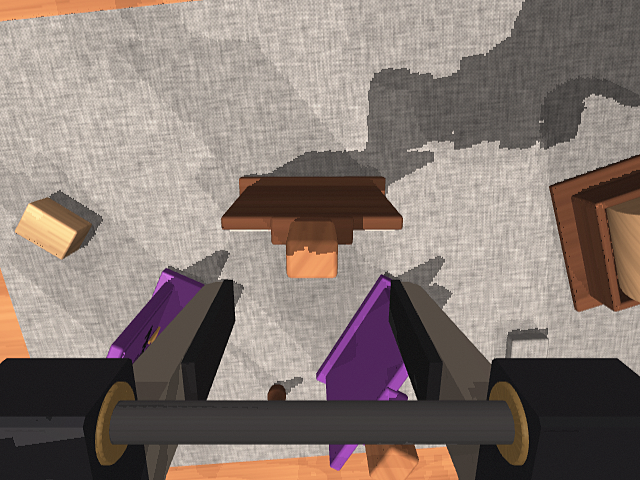

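Run:
```python
from h import *
np.set_printoptions(precision=4,suppress=True)
c=cam("wrist")
crop("pics/w1.png","pics/c5.png",210,160,410,290,4)
for u in [(287,278),(337,278)]: print(onz("wrist",u,.181,c))
for u in [(223,229),(402,229)]: print(onz("wrist",u,.125,c),onz("wrist",u,.135,c))
```

```text
[ 0.5003 -0.1419  0.181 ]
[ 0.503  -0.1131  0.181 ]
[ 0.4823 -0.1881  0.125 ] [ 0.4797 -0.1856  0.135 ]
[ 0.494  -0.0636  0.125 ] [ 0.4909 -0.0656  0.135 ]
```

View pics/c5.png

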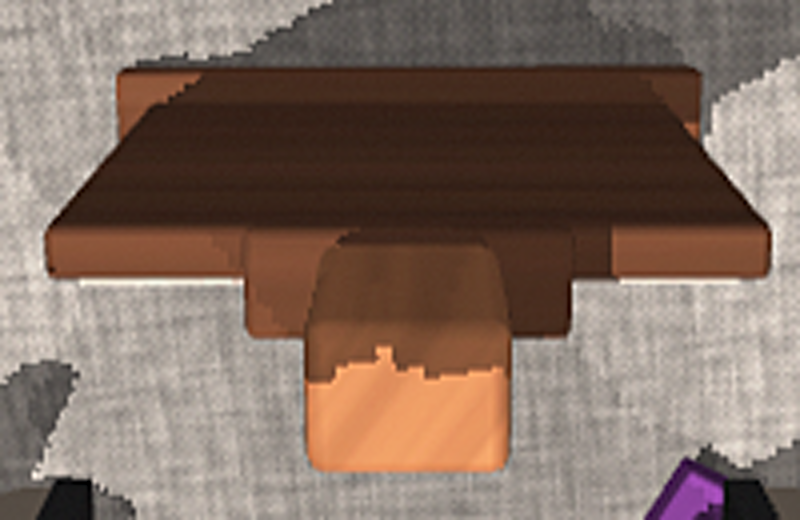

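```bash
python3 -m handwheel '[[[0,0,0],[1.5,0,0.1],6],[[0,0,0],[2.5,0,0],6],[[0,0,0],[2.5,0,0],6],[[0,0,0],[1.5,0,0],6],[[0,0,0],[1,0,0],6]]'
python3 -m handwheel '[[[0,0,0],[0.15,0,0],6],[[0,0,0],[0,0,0],6]]'
python3 - <<'E'
from h import *
im=optics.get_image("wrist"); cv2.imwrite("pics/w2.png",im[:,:,::-1])
im=optics.get_image("scene"); cv2.imwrite("pics/s2.png",im[:,:,::-1]); crop("pics/s2.png","pics/s2c.png",225,180,375,340,4)
print(monitor.get_obs()["tcp_pos"])
E
```

```text
clock: 2.65
tcp_pos: [0.4889, -0.1241, 0.1427]
tcp_rot: [[-0.003, 0.09, 0.996], [0.001, 0.996, -0.09], [-1.0, 0.001, -0.003]]
wrist_force: [-0.8, 0.1, 0.2]
opening: 0.0602
clock: 2.82
tcp_pos: [0.4903, -0.1249, 0.143]
tcp_rot: [[-0.001, 0.09, 0.996], [0.0, 0.996, -0.09], [-1.0, 0.0, -0.001]]
wrist_force: [0.2, 0.4, 0.4]
opening: 0.0601
[ 0.4912684  -0.12535037  0.14404675]
```

View pics/w2.png

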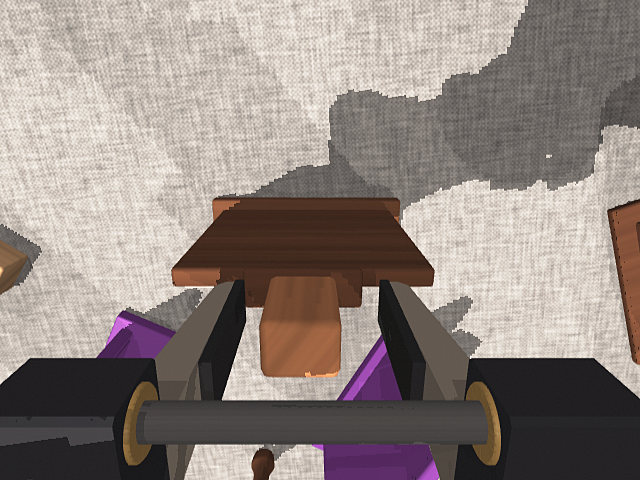

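View pics/s2c.png

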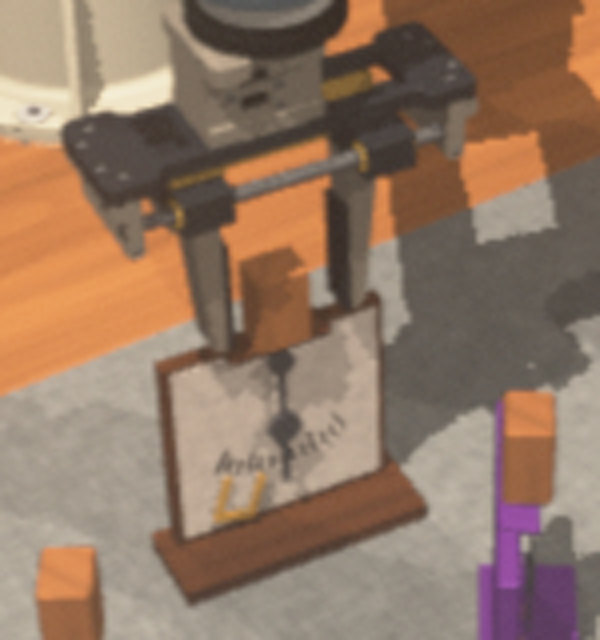

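```bash
python3 -m handwheel '[[[0,0,0],[0.1,-0.4,0],6],[[0,0,0],[0,0,0],6],[[0,0,0],[0,0,0],4],[[0,0,0],[0,0,0],2.5],[[0,0,0],[0,0,0],2.5]]' 30
python3 -m handwheel '[[[0,0,0],[0,0,0],2.5],[[0,0,0],[0,0,0],2.5],[[0,0,0],[0,0,0],2.5]]'
```

```text
clock: 3.33
tcp_pos: [0.4904, -0.1296, 0.1423]
tcp_rot: [[0.0, 0.091, 0.996], [-0.0, 0.996, -0.091], [-1.0, -0.0, 0.0]]
wrist_force: [0.0, -0.7, -0.6]
opening: 0.0417
clock: 3.58
tcp_pos: [0.4903, -0.1294, 0.1421]
tcp_rot: [[-0.0, 0.091, 0.996], [0.0, 0.996, -0.091], [-1.0, 0.0, -0.0]]
wrist_force: [-0.8, 1.2, -0.6]
opening: 0.0295
```

```bash
python3 -m handwheel '[[[0,0,0],[-0.4,0,0],2.5],[[0,0,0],[-1.5,0,0],2.5],[[0,0,0],[-3,0,0],2.5],[[0,0,0],[-4,0,0],2.5],[[0,0,0],[-4,0,0],2.5]]'
python3 -m handwheel '[[[0,0,0],[-2,0,0],2.5],[[0,0,0],[-0.6,0,0],2.5],[[0,0,0],[0,0,0],2.5]]'
```

```text
clock: 4.0
tcp_pos: [0.489, -0.1291, 0.2716]
tcp_rot: [[-0.003, 0.091, 0.996], [0.001, 0.996, -0.091], [-1.0, 0.0, -0.003]]
wrist_force: [2.7, -1.3, -3.9]
opening: 0.0296
clock: 4.25
tcp_pos: [0.4908, -0.1296, 0.2982]
tcp_rot: [[0.002, 0.091, 0.996], [-0.001, 0.996, -0.091], [-1.0, -0.0, 0.002]]
wrist_force: [-0.1, -0.0, -4.3]
opening: 0.0297
```

```bash
python3 -m handwheel '[[[0,0,0],[0,1,0.1],2.5],[[0,0,0],[0,2,0.15],2.5],[[0,0,0],[0,3,0.2],2.5],[[0,0,0],[0,3.5,0.25],2.5],[[0,0,0],[0,3.5,0.25],2.5]]'
python3 -m handwheel '[[[0,0,0],[0,3.5,0.25],2.5],[[0,0,0],[0,3.5,0.25],2.5],[[0,0,0],[0,3.5,0.25],2.5],[[0,0,0],[0,3.5,0.25],2.5],[[0,0,0],[0,3,0.2],2.5]]'
python3 -m handwheel '[[[0,0,0],[0,2,0.2],2.5],[[0,0,0],[0,0.9,0],2.5],[[-0.1,0,0],[0,0,0],2.5],[[-0.12,0,0],[0,0,0],2.5],[[-0.09,0,0],[0,0,0],2.5]]'
python3 -m handwheel '[[[-0.043,0,0],[0,0,0],2.5],[[0,0,0],[0,0,0],2.5],[[0,0,0],[0,0,0],2.5],[[0,0,0],[0,0,0],2.5]]'
python3 - <<'E'
from h import *
for n in ["wrist","scene","top"]:
  im=optics.get_image(n); cv2.imwrite(f"pics/{n}3.png",im[:,:,::-1])
crop("pics/scene3.png","pics/s3c.png",370,100,500,310,4)
crop("pics/top3.png","pics/t3c.png",170,120,300,300,4)
o=monitor.get_obs(); print(o["tcp_pos"],o["wrist_force"],o["tcp_rot"])
E
```

```text
clock: 4.67
tcp_pos: [0.5102, 0.0009, 0.2943]
tcp_rot: [[-0.004, 0.092, 0.996], [0.0, 0.996, -0.092], [-1.0, -0.0, -0.004]]
wrist_force: [0.7, 1.2, -3.5]
opening: 0.0302
clock: 5.08
tcp_pos: [0.5374, 0.17, 0.294]
tcp_rot: [[-0.005, 0.09, 0.996], [-0.001, 0.996, -0.09], [-1.0, -0.001, -0.004]]
wrist_force: [0.7, 0.2, -3.7]
opening: 0.0297
clock: 5.5
tcp_pos: [0.5422, 0.196, 0.2945]
tcp_rot: [[-0.004, -0.224, 0.975], [-0.002, 0.975, 0.224], [-1.0, -0.001, -0.004]]
wrist_force: [0.4, 0.5, -3.7]
opening: 0.0302
clock: 5.83
tcp_pos: [0.543, 0.1958, 0.296]
tcp_rot: [[-0.002, -0.257, 0.966], [-0.001, 0.966, 0.257], [-1.0, -0.0, -0.002]]
wrist_force: [1.2, 0.3, -4.4]
opening: 0.0301
[0.5434142  0.1959098  0.29673733] [-0.57341808 -0.80125079 -4.86251512] [[-5.44364075e-04 -2.58205006e-01  9.66089995e-01]
 [-2.18121454e-04  9.66090146e-01  2.58204923e-01]
 [-9.99999828e-01 -7.01674705e-05 -5.82224820e-04]]
```

View pics/s3c.png

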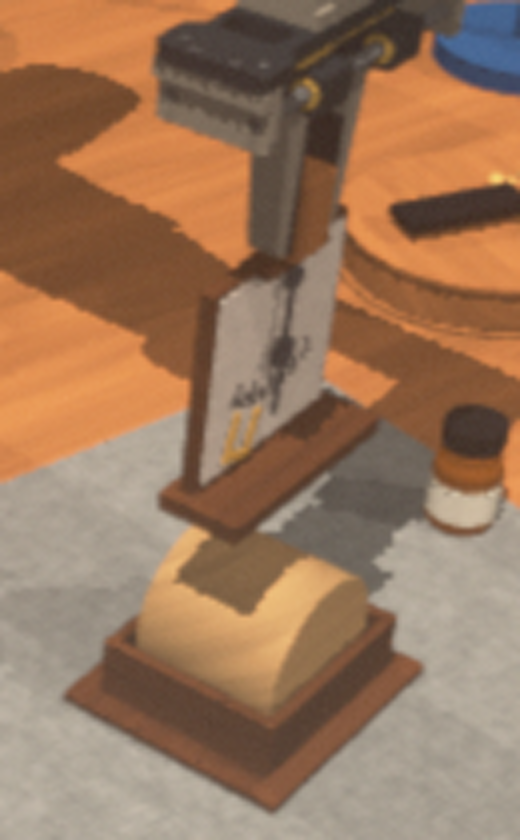

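View pics/wrist3.png

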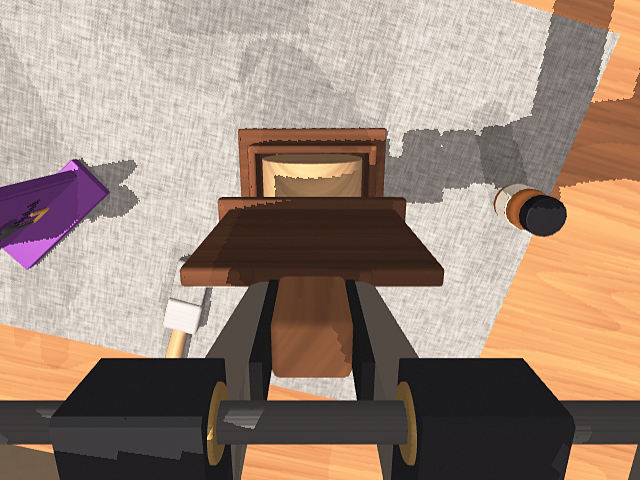

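View pics/t3c.png

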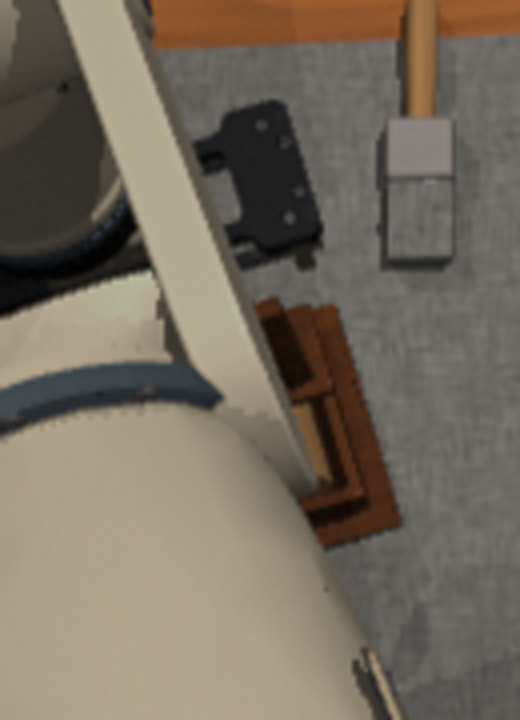

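```bash
python3 -m handwheel '[[[0,0,0],[1,0,0],2.5],[[0,0,0],[2,0,0],2.5],[[0,0,0],[1.2,0,0],2.5],[[0,0,0],[0.5,0,0],2.5],[[0,0,0],[0.2,0,0],2.5]]'
python3 -m handwheel '[[[0,0,0],[0,0,0],2.5],[[0,0,0],[0,0,0],2.5],[[0,0,0],[0,0,0],2.5]]'
python3 - <<'E'
from h import *
im=optics.get_image("scene"); cv2.imwrite(f"pics/scene4.png",im[:,:,::-1])
crop("pics/scene4.png","pics/s4c.png",370,150,500,310,5)
F=[]
for i in range(4):
  o=monitor.get_obs(); F.append(o["wrist_force"]); 
print(np.array(F),o["tcp_pos"])
E
```

```text
clock: 6.4
tcp_pos: [0.5428, 0.1958, 0.2465]
tcp_rot: [[-0.002, -0.259, 0.966], [-0.001, 0.966, 0.259], [-1.0, -0.0, -0.003]]
wrist_force: [-0.5, 0.4, -3.8]
opening: 0.0298
clock: 6.65
tcp_pos: [0.5441, 0.1962, 0.2489]
tcp_rot: [[0.001, -0.259, 0.966], [0.0, 0.966, 0.259], [-1.0, 0.0, 0.001]]
wrist_force: [-0.1, -0.3, -4.6]
opening: 0.0298
[[ 0.27031104  0.23755431 -4.34943936]
 [ 0.27031104  0.23755431 -4.34943936]
 [ 0.27031104  0.23755431 -4.34943936]
 [ 0.27031104  0.23755431 -4.34943936]] [0.54403371 0.19620445 0.24888363]
```

View pics/s4c.png

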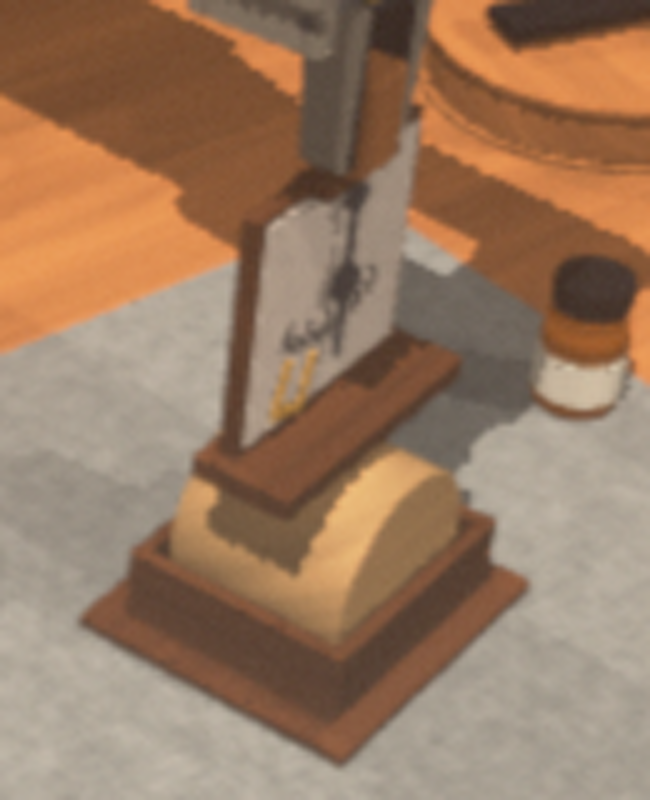

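```bash
python3 -m handwheel '[[[0,0,0],[0.3,0,0],2.5],[[0,0,0],[0.3,0,0],2.5],[[0,0,0],[0.1,0,0],2.5],[[0,0,0],[0,0,0],2.5],[[0,0,0],[0,0,0],2.5]]'
python3 -m handwheel '[[[0,0,0],[0.1,0,0],2.5],[[0,0,0],[0,0,0],2.5],[[0,0,0],[0,0,0],2.5]]'
python3 -m handwheel '[[[0,0,0],[0.1,0,0],2.5],[[0,0,0],[0,0,0],2.5],[[0,0,0],[0,0,0],2.5]]'
```

```text
clock: 7.12
tcp_pos: [0.5435, 0.196, 0.241]
tcp_rot: [[-0.0, -0.259, 0.966], [-0.0, 0.966, 0.259], [-1.0, 0.0, -0.0]]
wrist_force: [0.0, 0.4, -3.5]
opening: 0.0295
clock: 7.37
tcp_pos: [0.5436, 0.196, 0.2401]
tcp_rot: [[0.0, -0.259, 0.966], [-0.0, 0.966, 0.259], [-1.0, -0.0, -0.0]]
wrist_force: [0.4, 0.8, -3.8]
opening: 0.0296
clock: 7.62
tcp_pos: [0.5436, 0.1961, 0.2391]
tcp_rot: [[0.0, -0.259, 0.966], [0.0, 0.966, 0.259], [-1.0, -0.0, 0.0]]
wrist_force: [0.3, -0.7, -3.3]
opening: 0.03
```

```bash
cat > avg.py <<'E'
from h import *
import sys
F=[];P=[];T=[]
for i in range(8):
  im=optics.get_image("scene"); o=monitor.get_obs(); F.append(o["wrist_force"]);P.append(o["tcp_pos"]);T.append(o["torque"])
print("F",np.mean(F,0).round(2),"sd",np.std(F,0).round(2),"P",np.mean(P,0).round(4),"T",np.mean(T,0).round(3),o["clock"])
cv2.imwrite(sys.argv[1],im[:,:,::-1])
crop(sys.argv[1],sys.argv[1][:-4]+"c.png",370,150,500,310,5)
E
python3 avg.py pics/a1.png
python3 -m handwheel '[[[0,0,0],[0.1,0,0],2.5],[[0,0,0],[0,0,0],2.5],[[0,0,0],[0.1,0,0],2.5],[[0,0,0],[0,0,0],2.5],[[0,0,0],[0,0,0],2.5]]'
python3 avg.py pics/a2.png
```

```text
F [ 0.13 -0.05 -3.85] sd [0.65 0.42 0.52] P [0.5436 0.196  0.2391] T [ 0.042 -0.007 -0.006] 8.0167
clock: 8.43
tcp_pos: [0.5436, 0.1961, 0.2372]
tcp_rot: [[0.0, -0.259, 0.966], [0.0, 0.966, 0.259], [-1.0, 0.0, 0.0]]
wrist_force: [0.1, 0.3, -1.3]
opening: 0.0299
F [-0.47  0.09 -1.2 ] sd [0.48 0.51 0.42] P [0.5436 0.1961 0.2372] T [-0.023  0.156  0.001] 8.8333
```

View pics/a2c.png

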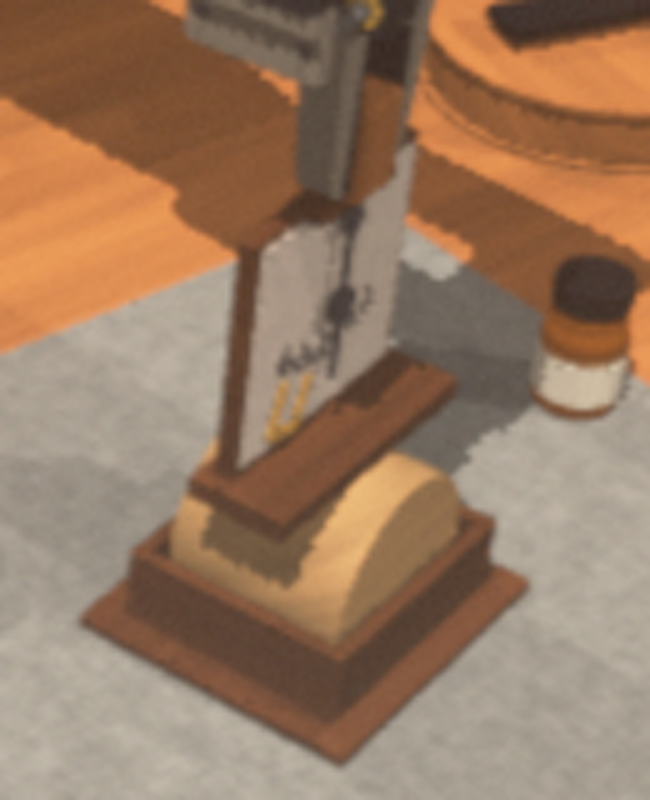

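Run:
```python
from h import *
im=optics.get_image("wrist"); cv2.imwrite("pics/w5.png",im[:,:,::-1])
crop("pics/a2.png","pics/a2d.png",395,215,480,285,9)
```

```text
(no output)
```

View pics/w5.png

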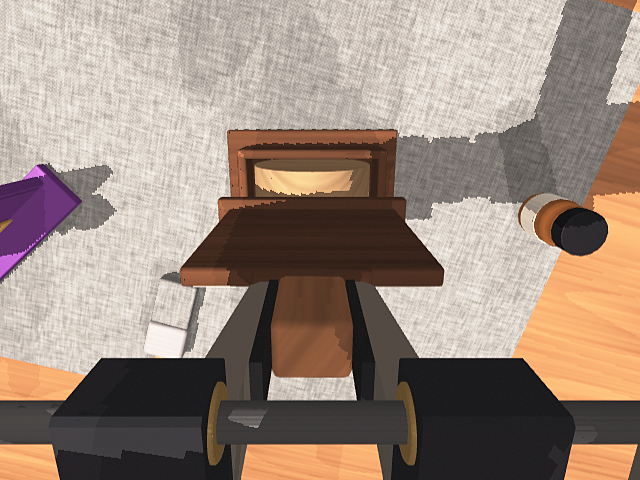

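View pics/a2d.png

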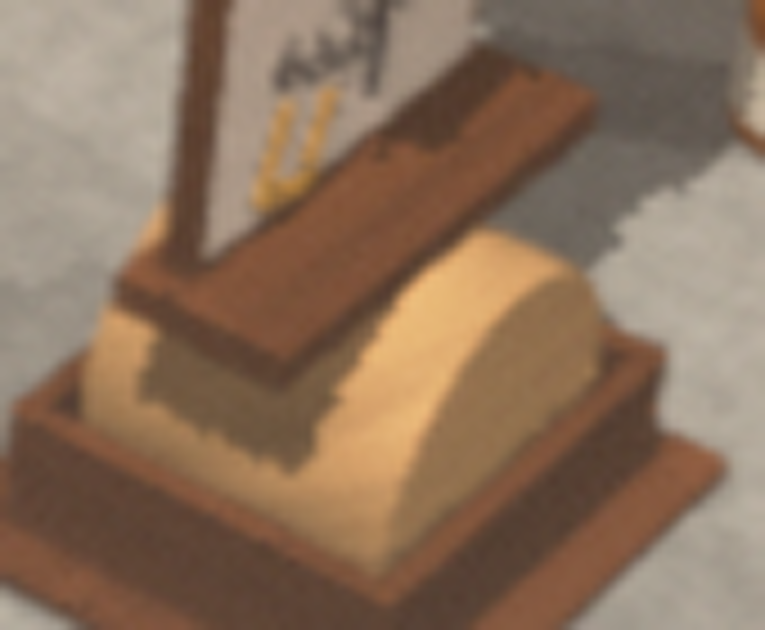

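Run:
```python
from h import *
np.set_printoptions(precision=4,suppress=True)
def cr(p,o,s): return [( (a+.5)/s-.5+o[0],(b+.5)/s-.5+o[1]) for a,b in p]
C=cr([(120,278),(280,355),(597,95)],(395,215),9)
P=np.array([onz("scene",u,.107) for u in C]);print(P,(P[0]+P[2])/2,[np.linalg.norm(P[i]-P[i+1]) for i in range(2)])
C=cr([(120,298),(280,385),(597,115)],(395,215),9)
P=np.array([onz("scene",u,.095) for u in C]);print(P,(P[0]+P[2])/2,[np.linalg.norm(P[i]-P[i+1]) for i in range(2)])
c=cam("wrist")
for u in [(219,197),(405,197)]: print("foot rear",onz("wrist",u,.107,c))
for u in [(227,130),(397,130)]: print("flange",onz("wrist",u,.006,c))
for u in [(238,150),(383,150)]: print("rim",onz("wrist",u,.045,c))
```

```text
[[0.546  0.1239 0.107 ]
 [0.5896 0.1365 0.107 ]
 [0.5545 0.2711 0.107 ]] [0.5502 0.1975 0.107 ] [np.float64(0.04539544568513405), np.float64(0.13910594437033438)]
[[0.5408 0.1294 0.095 ]
 [0.5876 0.1398 0.095 ]
 [0.5496 0.2779 0.095 ]] [0.5452 0.2037 0.095 ] [np.float64(0.04795479648130619), np.float64(0.1432561001540937)]
foot rear [0.5413 0.1255 0.107 ]
foot rear [0.5059 0.2574 0.107 ]
flange [0.5024 0.1034 0.006 ]
flange [0.461  0.2573 0.006 ]
rim [0.5126 0.1229 0.045 ]
rim [0.4804 0.243  0.045 ]
```

```bash
cat > roll.py <<'E'
from h import *
o=monitor.get_obs(); p=o["tcp_pos"]; R=o["tcp_rot"]
P0=np.array([.5436,.1961,.2372]); e=np.array([-.259,.966,0]); ex=np.array([.966,.259,0])
u=R[:,1]; t=np.arctan2(u[2],u@e); r=.05; h=.142
y=-(r+h)*np.sin(t)+r*t*np.cos(t); z=(r+h)*np.cos(t)+r*t*np.sin(t)-(r+h)
d=p-P0; err=np.array([d@ex,d@e-y,d[2]-z])
w=P0+e*y+np.array([0,0,z])-p
print("t %.4f"%t,"err x,y,z mm",(err*1e3).round(2),"correction tool cm",(R.T@w*100).round(3),"F",o["wrist_force"].round(2),"gx tilt",R[2,2].round(4),o["clock"])
E
python3 roll.py
python3 -m handwheel '[[[0,0,0.01],[0,-0.14,0],2.5],[[0,0,0.02],[0,-0.28,0],2.5],[[0,0,0.02],[0,-0.28,0],2.5],[[0,0,0.02],[-0.01,-0.28,0],2.5],[[0,0,0.02],[-0.01,-0.28,0],2.5]]'
python3 -m handwheel '[[[0,0,0],[0,0,0],2.5],[[0,0,0],[0,0,0],2.5]]'
python3 roll.py
```

```text
t 0.0000 err x,y,z mm [ 0.   -0.02 -0.09] correction tool cm [-0.009  0.002 -0.   ] F [-1.23  0.63 -0.88] gx tilt 0.0001 8.8833
clock: 9.3
tcp_pos: [0.547, 0.1838, 0.2369]
tcp_rot: [[-0.023, -0.258, 0.966], [0.088, 0.962, 0.259], [-0.996, 0.091, 0.0]]
wrist_force: [-0.3, -0.5, -0.7]
opening: 0.0296
clock: 9.47
tcp_pos: [0.5471, 0.1834, 0.2369]
tcp_rot: [[-0.023, -0.257, 0.966], [0.087, 0.962, 0.258], [-0.996, 0.09, 0.0]]
wrist_force: [-0.6, -0.7, -1.5]
opening: 0.03
t 0.0898 err x,y,z mm [ 0.09 -0.38  0.02] correction tool cm [ 0.006  0.037 -0.009] F [-0.62 -0.73 -1.48] gx tilt 0.0002 9.4667
```

Tracking well. Continue.

```bash
python3 -m handwheel '[[[0,0,0.02],[-0.01,-0.26,0],2.5],[[0,0,0.02],[-0.01,-0.28,0],2.5],[[0,0,0.02],[-0.015,-0.28,0],2.5],[[0,0,0.02],[-0.015,-0.28,0],2.5],[[0,0,0.02],[-0.015,-0.28,0],2.5]]'
python3 -m handwheel '[[[0,0,0],[0,0,0],2.5],[[0,0,0],[0,0,0],2.5]]'
python3 roll.py
```

```text
clock: 9.88
tcp_pos: [0.5506, 0.1705, 0.2357]
tcp_rot: [[-0.049, -0.255, 0.966], [0.182, 0.948, 0.26], [-0.982, 0.189, 0.0]]
wrist_force: [0.4, -1.1, -2.4]
opening: 0.0298
clock: 10.05
tcp_pos: [0.5506, 0.1703, 0.2357]
tcp_rot: [[-0.048, -0.254, 0.966], [0.181, 0.949, 0.259], [-0.982, 0.188, 0.0]]
wrist_force: [1.1, -1.6, -1.6]
opening: 0.0295
t 0.1888 err x,y,z mm [0.12 0.05 0.1 ] correction tool cm [ 0.009 -0.008 -0.012] F [ 1.07 -1.59 -1.58] gx tilt 0.0001 10.05
```

```bash
python3 -m handwheel '[[[0,0,0.02],[-0.015,-0.28,0],2.5],[[0,0,0.02],[-0.02,-0.28,0],2.5],[[0,0,0.02],[-0.02,-0.28,0],2.5],[[0,0,0.02],[-0.02,-0.28,0],2.5],[[0,0,0.02],[-0.025,-0.28,0],2.5]]'
python3 -m handwheel '[[[0,0,0.02],[-0.025,-0.28,0],2.5],[[0,0,0],[0,0,0],2.5],[[0,0,0],[0,0,0],2.5],[[0,0,0],[0,0,0],2.5]]'
python3 roll.py; python3 avg.py pics/a3.png
```

```text
clock: 10.47
tcp_pos: [0.5542, 0.1571, 0.2335]
tcp_rot: [[-0.074, -0.248, 0.966], [0.278, 0.925, 0.259], [-0.958, 0.288, 0.0]]
wrist_force: [0.7, -0.1, -0.8]
opening: 0.0299
clock: 10.8
tcp_pos: [0.5549, 0.1542, 0.2328]
tcp_rot: [[-0.079, -0.247, 0.966], [0.294, 0.92, 0.259], [-0.953, 0.304, -0.0]]
wrist_force: [0.1, -2.4, -0.6]
opening: 0.03
t 0.3093 err x,y,z mm [0.03 0.31 0.04] correction tool cm [-0.006 -0.032 -0.003] F [ 0.15 -2.38 -0.57] gx tilt -0.0 10.8
F [ 1.15 -2.72 -1.08] sd [0.3  0.78 0.44] P [0.5548 0.1545 0.2329] T [-1.073 -0.326 -0.033] 11.2
```

Run:
```python
from h import *
crop("pics/a3.png","pics/a3d.png",395,180,475,280,8)
```

```text
(no output)
```

View pics/a3d.png

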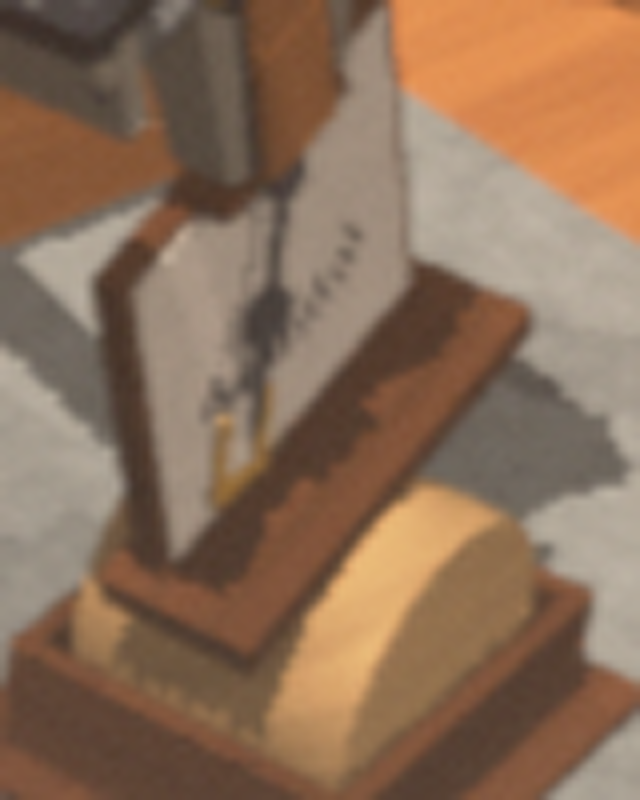

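```bash
cat > ang.py <<'E'
from h import *
def cr(p,o,s): return [( (a+.5)/s-.5+o[0],(b+.5)/s-.5+o[1]) for a,b in p]
def run(pts,o0,s0,d=.006):
    o=monitor.get_obs(); R=o["tcp_rot"]; ax=R[:,2]; ay=R[:,1]; az=-R[:,0]
    f=o["tcp_pos"]-az*.142+ax*.005+ax*d
    s=cam("scene"); q={}
    for k,u in pts.items():
        c,r=ray("scene",cr([u],o0,s0)[0],s); p=c+r*((f-c)@ax/(r@ax))-f; q[k]=np.array([p@ay,p@az])
    for k in q:
        v=q[k]-np.array([0,.120]); v2=q[k]-q["pivot"]
        print(k,(q[k]*1e3).round(1),"ang from nominal pivot %.3f, from seen pivot %.3f r %.3f"%(np.arctan2(-v[0],-v[1]),np.arctan2(-v2[0],-v2[1]),np.hypot(*v2)))
E
python3 - <<'E'
from ang import *
crop("pics/a3.png","pics/a3e.png",418,220,438,245,24)
run(dict(pivot=(284,185),tip=(258,410),p1=(222,420),p2=(266,385),b1=(222,495),b2=(262,465)),(395,180),8)
E
```

```text
pivot [ -7.5 128.8] ang from nominal pivot 2.435, from seen pivot -3.142 r 0.000
tip [-28.8  59.9] ang from nominal pivot 0.446, from seen pivot 0.298 r 0.072
p1 [-43.7  71.7] ang from nominal pivot 0.736, from seen pivot 0.564 r 0.068
p2 [-24.2  65.6] ang from nominal pivot 0.419, from seen pivot 0.258 r 0.065
b1 [-47.8  44.2] ang from nominal pivot 0.562, from seen pivot 0.444 r 0.094
b2 [-29.9  37.6] ang from nominal pivot 0.348, from seen pivot 0.241 r 0.094
```

View pics/a3e.png

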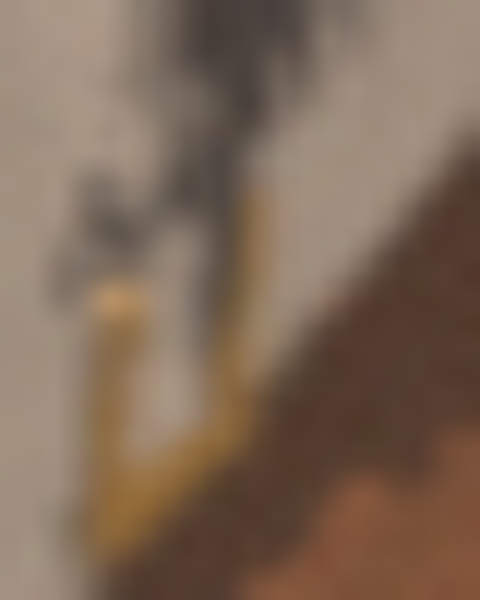

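Run:
```python
from h import *
np.set_printoptions(precision=4,suppress=True)
box={"pics/scene0.png":(268,290,298,316),"pics/s2.png":(268,290,298,316),"pics/a2.png":(415,220,440,245),"pics/a3.png":(415,225,440,248),"pics/scene4.png":(415,212,440,240),"pics/scene3.png":(415,195,445,220)}
out=[]
for f,(x0,y0,x1,y1) in box.items():
    im=cv2.imread(f); hsv=cv2.cvtColor(im,cv2.COLOR_BGR2HSV)
    sub=im[y0:y1,x0:x1].astype(int); 
    sat=(sub[:,:,1]-sub[:,:,0])  # g-b
    hs=hsv[y0:y1,x0:x1]
    m=(hs[:,:,0]>=14)&(hs[:,:,0]<=28)&(hs[:,:,1]>95)
    ys,xs=np.nonzero(m); w=hs[:,:,1][m].astype(float)
    print(f,m.sum(),"centroid",(xs.mean()+x0).round(2),(ys.mean()+y0).round(2))
    v=cv2.resize(im[y0:y1,x0:x1],None,fx=10,fy=10,interpolation=cv2.INTER_NEAREST); mm=cv2.resize((m*255).astype(np.uint8),None,fx=10,fy=10,interpolation=cv2.INTER_NEAREST)
    v=np.hstack([v,cv2.cvtColor(mm,cv2.COLOR_GRAY2BGR)]); v=cv2.copyMakeBorder(v,0,300-v.shape[0],0,620-v.shape[1],cv2.BORDER_CONSTANT); out.append(v)
A=np.vstack([np.hstack(out[:2]),np.hstack(out[2:4]),np.hstack(out[4:6])]); cv2.imwrite("pics/fk.png",cv2.resize(A,(800,580)))
```

```text
pics/scene0.png 80 centroid 284.08 305.01
pics/s2.png 80 centroid 284.08 305.01
pics/a2.png 64 centroid 427.09 231.84
pics/a3.png 51 centroid 425.06 237.04
pics/scene4.png 68 centroid 428.01 227.59
pics/scene3.png 70 centroid 429.53 209.33
```

View pics/fk.png

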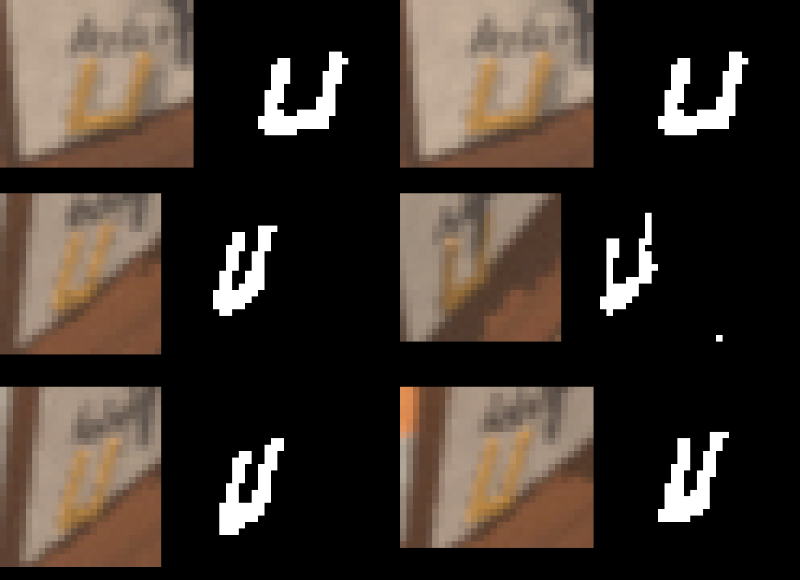

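Run:
```python
from h import *
np.set_printoptions(precision=4,suppress=True)
def Rm(yaw,t):
    ex=np.array([np.cos(yaw),np.sin(yaw),0]); e=np.array([-np.sin(yaw),np.cos(yaw),0]); z=np.array([0,0,1.])
    u=np.cos(t)*e+np.sin(t)*z; n=-np.sin(t)*e+np.cos(t)*z
    return np.stack([ex,u,n],1)
o=monitor.get_obs()
V=[("0",[.4903,-.1294,.1421],Rm(-.091,0),(284.08,305.01),(295.2,270.3)),
("3",[.5434,.1959,.2967],Rm(.261,0),(429.53,209.33),(442.3,169.3)),
("4",[.5440,.1962,.2489],Rm(.261,0),(428.01,227.59),(440.2,188.9)),
("a2",[.5436,.1961,.2372],Rm(.261,0),(427.09,231.84),(439.9,193.9)),
("a3",[.5548,.1545,.2329],Rm(.262,.309),(424.8,236.7),(430.4,203.0))]
s=cam("scene")
def rays(k,vs):
    r=[]
    for n,p,R,*uv in vs:
        c,d=ray("scene",uv[k],s); r.append((R.T@(c-np.array(p))+[0,0,.142],R.T@d))
    return r
for name,vs in (("all",V),("0+3+4+a2",V[:4]),("0+a3",[V[0],V[4]])):
    f=tri(rays(0,vs)); p=tri(rays(1,vs)); v=f-p
    print(name,"fork",f*1e3,"pivot",p*1e3,"ang",np.arctan2(-v[1],-v[2]), "nominal", np.arctan2(-(f[1]),.120-f[2]))
for i in range(5):
  for dp,df in ((0,0),(.0,-.004)):
    r=[rays(k,V)[i] for k in (0,1)]
    q=[c+d*((x-c[0])/d[0]) for (c,d),x in zip(r,(df+.003,dp+.003))]; v=q[0]-q[1]
    print(V[i][0],dp,df,"fork",q[0]*1e3,"piv",q[1]*1e3,"ang %.3f"%np.arctan2(-v[1],-v[2]))
```

```text
all fork [  1.5264 -26.7767  32.5809] pivot [  3.9598   1.1765 118.0923] ang 0.3159445506011551 nominal 0.29722886684428595
0+3+4+a2 fork [  1.0871 -26.3365  32.2893] pivot [  2.7353   2.4993 117.3851] ang 0.3267187672485235 nominal 0.2917005555900013
0+a3 fork [  2.2098 -27.0306  33.0024] pivot [  5.7127   0.4823 119.1205] ang 0.3092302875955273 nominal 0.3012493435921615
0 0 0 fork [  3.     -27.1078  34.2318] piv [  3.       2.3671 117.8192] ang 0.339
0 0.0 -0.004 fork [ -1.     -25.5216  30.0947] piv [  3.       2.3671 117.8192] ang 0.308
3 0 0 fork [  3.     -30.5178  35.1425] piv [  3.       0.7992 118.0764] ang 0.361
3 0.0 -0.004 fork [ -1.     -23.5987  29.739 ] piv [  3.       0.7992 118.0764] ang 0.269
4 0 0 fork [  3.     -28.7418  34.6403] piv [  3.       1.5687 118.4157] ang 0.347
4 0.0 -0.004 fork [ -1.     -21.7988  28.8502] piv [  3.       1.5687 118.4157] ang 0.255
a2 0 0 fork [  3.     -29.6979  35.2583] piv [  3.       3.8476 116.3786] ang 0.392
a2 0.0 -0.004 fork [ -1.     -22.7679  29.3859] piv [  3.       3.8476 116.3786] ang 0.297
a3 0 0 fork [  3.     -28.0875  33.9891] piv [  3.       3.495  112.6983] ang 0.382
a3 0.0 -0.004 fork [ -1.     -23.3349  26.2218] piv [  3.       3.495  112.6983] ang 0.301
```

```bash
python3 -m handwheel '[[[0,0,0.008],[-0.025,-0.13,0],2.5],[[0,0,0.008],[-0.03,-0.13,0],2.5],[[0,0,0],[0,0,0],2.5],[[0,0,0],[0,0,0],2.5],[[0,0,0],[0,0,0],2.5]]'
python3 -m handwheel '[[[0,0,0],[0,0,0],2.5],[[0,0,0],[0,0,0],2.5],[[0,0,0],[0,0,0],2.5],[[0,0,0],[0,0,0],2.5],[[0,0,0],[0,0,0],2.5]]'
python3 roll.py; python3 avg.py pics/a4.png;python3 - <<'E'
from h import *
crop("pics/a4.png","pics/a4d.png",395,180,475,280,8)
E
```

```text
clock: 11.62
tcp_pos: [0.5553, 0.1522, 0.2326]
tcp_rot: [[-0.083, -0.245, 0.966], [0.31, 0.915, 0.259], [-0.947, 0.321, -0.0]]
wrist_force: [0.9, -0.3, -0.5]
opening: 0.0298
clock: 12.03
tcp_pos: [0.5553, 0.1522, 0.2327]
tcp_rot: [[-0.083, -0.246, 0.966], [0.309, 0.915, 0.259], [-0.947, 0.32, -0.0]]
wrist_force: [-0.2, 0.6, -1.7]
opening: 0.0298
t 0.3262 err x,y,z mm [-0.04  0.58  0.36] correction tool cm [ 0.015 -0.068  0.004] F [-0.25  0.64 -1.72] gx tilt -0.0 12.0333
F [ 0.09  0.36 -1.08] sd [0.45 0.25 0.53] P [0.5553 0.152  0.2326] T [-0.053 -0.082  0.005] 12.4333
```

View pics/a4d.png

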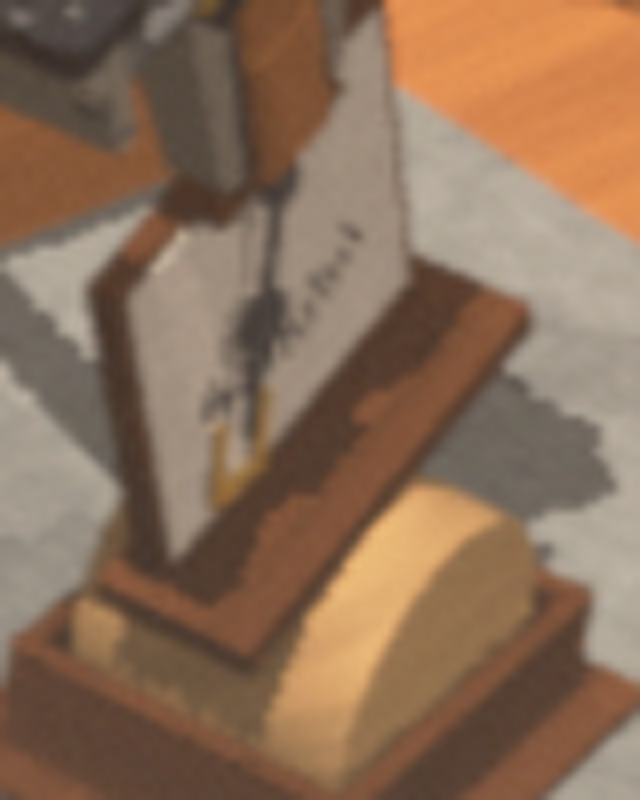

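```bash
python3 -m handwheel '[[[0,0,0],[0,0,0],2.5],[[0,0,0],[0,0,0],2.5],[[0,0,0],[0,0,0],2.5],[[0,0,0],[0,0,0],2.5],[[0,0,0],[0,0,0],2.5]]'
python3 -m handwheel '[[[0,0,0],[0,0,0],2.5],[[0,0,0],[0,0,0],2.5],[[0,0,0],[0,0,0],2.5],[[0,0,0],[0,0,0],2.5],[[0,0,0],[0,0,0],2.5]]'
python3 roll.py; python3 avg.py pics/a5.png
python3 - <<'E'
from h import *
a=cv2.imread("pics/a4.png").astype(int);b=cv2.imread("pics/a5.png").astype(int)
print("max diff dial",abs(a-b)[200:250,410:450].max())
im=optics.get_image("wrist"); cv2.imwrite("pics/w6.png",im[:,:,::-1])
E
```

```text
clock: 12.85
tcp_pos: [0.5554, 0.152, 0.2326]
tcp_rot: [[-0.083, -0.246, 0.966], [0.309, 0.915, 0.259], [-0.947, 0.32, -0.0]]
wrist_force: [0.2, -0.0, -1.8]
opening: 0.0296
clock: 13.27
tcp_pos: [0.5554, 0.152, 0.2326]
tcp_rot: [[-0.083, -0.246, 0.966], [0.309, 0.915, 0.259], [-0.947, 0.32, -0.0]]
wrist_force: [-0.3, 0.9, -1.0]
opening: 0.03
t 0.3260 err x,y,z mm [-0.05  0.38  0.3 ] correction tool cm [ 0.016 -0.046  0.005] F [-0.33  0.92 -0.97] gx tilt -0.0001 13.2667
F [-0.19  0.5  -1.5 ] sd [0.45 0.44 0.63] P [0.5554 0.152  0.2326] T [-0.01   0.02   0.027] 13.6667
max diff dial 10
```

View pics/w6.png

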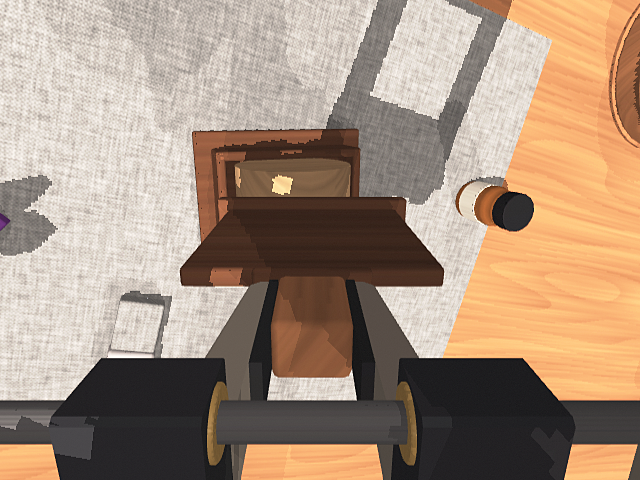

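```bash
python3 -c "
from station import order,monitor
print(order.job_done(), monitor.get_obs()['clock'])"
```

```text
the job is handed in; nothing more can be done
the job is handed in; nothing more can be done
```

I picked the gauge up by its handle and set its foot level and square across the billet's crown. I then rolled it over the curve to a lean of 0.326 rad and handed the job in at about 13.7 s, still holding it there.

**Last checks:**
- **Contact:** the foot was pressing with about 2.5 to 3 N. I took that from the wrist force, −1.1 to −1.5 N against about −4.1 N when the gauge hung free.
- **Grip:** the wrist view showed the gauge had not slipped in the fingers.
- **Pointer:** in two pictures about 1.2 s apart it had not moved, and it hung between the prongs.

**Disagreements:**
- **Fork angle:** my estimates ranged from 0.29 to 0.35 rad depending on the view, because the scene camera sees the dial at a slant. I chose 0.326 rad, and the whole range is within the 0.075 rad allowed.
- **Where the pointer sits:** in the slanted view it looks about 4 mm nearer the right prong. I put most of that down to the fork lying a few millimetres behind the pointer.
- **Sideways force:** at 0.309 rad the wrist showed nearly 3 N of sideways force. Lifting the foot slightly as I rolled it the last step brought that down to about 0.5 N.

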